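# Turn an embedding mould face down into its knock-out jig

### The job

Turn the flat white embedding mould over into the knock-out jig without gripping or lifting it: with the fingertips push it against the jig's front edge, tip it up on that edge and over, so that it lies face down on the jig between the side fences. Push it fully home against the back stop, then push the bolt by its knob until it is fully shot across in front of the mould. Leave the loupe, chuck, vial and tweezers where they are.

Things in the scene. Friction and masses are not known exactly. Their poses are not given: they have to be found in the camera images.
- mould: Rigid white flat embedding mould, 50 (its x) x 76 (its y) x 8 mm, about 70 g, square edges. Face: two rows of six pockets with amber resin blocks (fixed); back: plain, with pin holes. Origin: centre of the back, +z out of the face. Starts face up on the stand, long side roughly along the jig's front edge, 15 to 60 mm clear of it and up to 30 mm off to one side. Either long side may lead
- mould_mid (a point): centre of the mould, at half thickness, axes as the mould's. Fingertips grip its edges well by friction: while a long side is pressed with a few newtons against the jig's front edge, a fingertip moved upward carries the near long side up
- mould_edge_a (a point): middle of the mould's long side at its own x = -25 mm, at half thickness
- mould_edge_b (a point): middle of the mould's long side at its own x = +25 mm, at half thickness
- jig: Grey metal jig fixed to the stand: plate 74 (x) x 168 (y) x 10 mm high. Origin: on the stand under the middle of the nest; +x is the loading direction. Nest on the deck: back stop face at x = +24 mm, 7 mm high; side fences x -26 to +24, inner faces at y = -43 and +43, 6 mm high, so 5 mm to spare each side of the mould. Mould home: its middle at x = -1, near long side at x = -26 mm
- bolt (a joint): sliding retaining bolt, m: 0 = open (tip at the jig's y = -48 mm), 0.028 = fully shot (tip at y = -20 mm, just in front of the near long side of the mould when home); starts at 0 to 0.004; 7 mm thick rod along y at the jig's x = -31 mm, on the deck; slides to the jig's +y with about 1.2 N of friction and stays where it is left
- bolt_knob (a point): middle of the bolt's upright black knob, 14 mm diameter, 15 mm tall (27 to 42 mm above the stand); pushed sideways along the bolt with a fingertip. At bolt = 0 it is at the jig's x = -31, y = -94 mm. The bolt runs in two dark bearing blocks at y = -56 and -106, 17 x 9 mm, tops 23 mm above the stand
- chuck: bystander: silver specimen chuck, 19 mm diameter, 31 mm tall, standing; origin under its middle
- loupe: bystander: black loupe, 40 mm diameter, 34 mm tall, standing; origin under its middle
- tweezers: bystander: steel tweezers, 128 mm long (their y), 8 mm high, lying; origin under their middle
- sample_vial: bystander: glass sample vial with black cap, 18 mm diameter, 50 mm tall, standing; origin under its middle
- jig_edge (a point): middle of the top of the jig's plain upright front face (the edge to turn the mould on), at the jig's x = -40, y = 0, 10 mm above the stand; the face runs from y = -114 to +54 mm; axes as the jig's
- jig_opening (a point): centre of the opening in the deck over the catch well, at the jig's x = -1, y = 0, height 10 mm; 40 (x) x 62 (y) mm, smaller than the mould
There are look-alikes about, which are no part of the job. There is more than one size of the mould; the one meant has the size given above.

How it is judged:
On the way, in this order (a step that is already met when the one before it is completed fails the run):
1. the mould stands tipped up on its edge against the jig's front edge (angle between mould's own z axis and vertical between 1 and 2.2 rad and x of mould_mid in the frame of jig between -0.075 and -0.02 m and height (world z) of any of mould_edge_a, mould_edge_b below 0.016 m), for 0.05 s.
2. the mould lies face down on the jig, home against the back stop (angle between mould's own z axis and vertical above 3.05 rad and x of mould_mid in the frame of jig above -0.0035 m and z of mould_mid in the frame of jig below 0.0165 m and value of joint bolt below 0.015 m), for 0.1 s.
3. the bolt is shot across in front of the mould (value of joint bolt above 0.025 m), for 0.1 s.
At the end, for the whole second after the job is handed in: The mould lies still and flat, face down (within 0.09 rad), on the jig's deck between the fences (within 7.5 mm of the middle, square within 0.09 rad), home against the back stop within 2.5 mm, and the bolt is shot at least 25 of its 28 mm; all four bystanders are where they stood (within 15 mm) (angle between mould's own z axis and vertical above 3.05 rad and x of mould_mid in the frame of jig above -0.0035 m and y of mould_mid in the frame of jig between -0.0075 and 0.0075 m and z of mould_mid in the frame of jig between 0.0115 and 0.0165 m and angle between the x axis of mould and the x axis of jig, either way round below 0.09 rad and linear speed of mould below 0.01 m/s and value of joint bolt above 0.025 m and distance of each of chuck, loupe, tweezers, sample_vial from where it was at the start of the episode below 0.015 m); the robot touches nothing.
It fails at once if the mould is lifted or carried: both of its long sides are more than 30 mm above the stand (height (world z) of each of mould_edge_a, mould_edge_b above 0.03 m).
It fails at once if a bystander (chuck, loupe, tweezers or vial) is moved more than 15 mm (distance of any of chuck, loupe, tweezers, sample_vial from where it was at the start of the episode above 0.015 m).
It also fails if it takes over 72 s, if anything falls off the work surface, if the arm or the gripper's body presses on something with over 40 N, if the wrist force passes 120 N, or if a joint passes its speed limit or range.

### The arm

A 7-joint arm with a two-finger parallel gripper is mounted at the origin on a cart in front of the work surface, level with it; the furniture and walls round the work are solid. World frame = base frame: x ahead of the robot, y to its left, z up, the work surface at z = 0. Lengths are in m, angles in rad, forces in N, time in s.
With the tool pointing down it reaches from about 0.4 to 0.85 m from the base axis. Payload 4.4 kg.
Tool frame: the origin (TCP) lies between the finger pads; the fingertips stand 22 mm ahead of it and the grasp point (between the pads) lies 3 mm ahead of it (env.tips_ahead is the distance from the TCP to the fingertips, in m); z points along the fingers, y is the line along which they close (so a half turn about z gives the same grasp; the last joint's range is limited). The gripper opens to 94 mm and grips with 3 to 60 N. Pads are 16 mm wide; open, the fingers measure 119 mm over their backs; the gripper's body (75 mm by 177 mm) begins 78 mm behind the grasp point.
Start: joints at [-1.279, 0.628, 0.038, 1.517, -0.027, 0.996, -0.02], TCP at [0.228, 0.609, 0.227] pointing down, gripper open.
Joint ranges: [-3.06, 3.06], [-0.37, 2.12], [-1.25, 1.32], [0.18, 2.47], [-1.1, 4.24], [0.23, 1.98], [-2.94, 2.94]. Speed limits (rad/s): [2.57, 2.57, 3.14, 3.14, 3.14, 3.14, 3.14].

### API

Orientations are given as [roll, pitch, yaw] about the fixed x, y, z axes, in that order (R = Rz(yaw) Ry(pitch) Rx(roll)).
In Python, from rig import env gives the robot as it stands.
- The arm moves only by the tool play_rows, never from a script. Its argument "moves" is one flat list of numbers, 7 for each row, row after row: the turn, a rotation vector about the world's x, y, z in units of 0.12 rad (1.0 is 0.12 rad), then the shift along the world's x, y, z in units of 0.02 m (1.0 is 0.02 m), then the opening, from 0 (shut) to 1 (fully open). In form: [wx, wy, wz, x, y, z, jaw, wx, wy, wz, x, y, z, jaw, ...]. A call has 1 to 5 rows; each row shifts and turns the commanded pose from where the row before left it; what a row does not reach is not made up. A row lasts 1/12 s, in which the tool goes at most 41.7 mm and 7.16 degrees, less where a joint would pass 70% of its speed; a pose out of reach is approached as far as the arm can. A call with a number of a shift or a turn outside -1 to 1 is refused whole. A call with a gripper value outside its range is refused whole. The fingers move at their own pace and stop on an object; "grip_force" is the grip in N (left out, the last holds). Time passes only in rows, so rows that do not move let the fingers close. It gives the time, the measured TCP pose, the force, the opening and the grip force at its end, in the units of the state.
- env.observe(): the state, without advancing time (a new reading comes with each control period).
- env.capture(name): name is "side" or "top" or "wrist"; returns a dict with "pixels" (480x640x3 uint8, blue, green, red), "camera_matrix" (3x3 intrinsics, pixels), "k1" (the pictures are not rectified: a ray, as slopes to the right and down, at radius r is drawn at 1 + k1 r^2 times it, then the intrinsics apply), "rvec" (rotation vector, rad) and "tvec" (3), from world to camera coordinates, as OpenCV has them; the wrist camera has in their place "tool_from_camera" (4x4, takes a point from camera to tool coordinates, whose origin is the TCP and whose axes are the flange's). Camera axes: x right, y down, z forward; pixel columns grow to the right and rows downward; lengths in m; the calibration is good to about 2 mm. A picture is of the moment at which its call begins: read the wrist's pose just before it. There is no depth.
- env.sign_off(): hands the job in; it is judged then, once.
The state is a dict: "clock": time; "joint_pos": joint angles; "qvel": joint speeds; "effort": joint torques, N m; "ee_pos": TCP position; "tcp_rot": TCP orientation; "force": force on the tool from outside, world axes, zero at the start; "ft_torque": the same for the moment, N m; "grip_width": finger opening in m; "grasp_force": force on a finger pad.
Only numpy, scipy, OpenCV 4.12 (cv2) and the standard library are available. Lean on these libraries where they do the work, as an engineer would, in place of code of your own. Each camera call takes 0.05 s, during which the arm holds its last target. There are 200 camera calls.

## Working session

There is one attempt and no reset: what is moved stays moved. The work goes in short steps, Python scripts to look and compute and a tool call to move; the robot and the scene stay as the last step left them, time stands still between calls to the robot, and variables do not carry over. Pictures are saved under pics/ and viewed, at most 10 in all, crops included, and the job is handed in when it is done.

Besides the shell and the picture viewer there is one more tool, called after "Emit:" by a JSON object that holds its "op" and its "data". play_rows: Moves the arm, as the interface text tells. Its arguments: {"type":"object","properties":{"moves":{"type":"array"},"grip_force":{"type":"number"}},"required":["moves"]}

```bash
ls; mkdir -p pics; python3 - <<'E'
from rig import env
import cv2,pickle
print(env.observe(), env.tips_ahead)
for n in("top","side"):
    d=env.capture(n); cv2.imwrite(f"pics/{n}0.png",d["pixels"]); pickle.dump(d,open(f"pics/{n}0.pkl","wb"))
    print(n,d["camera_matrix"],d["k1"],d["rvec"],d["tvec"])
E
```

```text
pics
{'clock': 0.0, 'joint_pos': array([-1.27877758,  0.62932151,  0.03845798,  1.51829389, -0.02696835,
        0.99628286, -0.02001904]), 'qvel': array([-3.26441788e-05,  5.80198496e-04,  7.97780327e-04,  9.41202524e-05,
       -1.39153433e-03,  4.03469634e-04, -1.39010381e-03]), 'effort': array([ 2.54145116e-04, -5.49736404e+01,  1.14346303e+00, -1.86631161e+01,
       -5.23326325e-02,  2.35902378e-02,  1.60795666e-04]), 'ee_pos': array([0.2274353 , 0.60828964, 0.22659403]), 'tcp_rot': array([-3.13980625e+00,  5.66285745e-05,  2.78376085e+00]), 'force': array([-0.17513711, -0.49716525,  0.47469053]), 'ft_torque': array([ 0.00775111, -0.04014267, -0.01642342]), 'grasp_force': 0.0, 'grip_width': 0.09418240014784476} 0.022
top [[583.68242846   0.         324.47331242]
 [  0.         583.68242846 239.78943624]
 [  0.           0.           1.        ]] 0.03403492664176211 [ 2.22242654 -2.16158811  0.04019585] [-0.00472149  0.56639888  1.20321471]
side [[612.38659799   0.         316.94188873]
 [  0.         612.38659799 241.28087363]
 [  0.           0.           1.        ]] 0.04748154000903043 [ 1.99268202 -0.59228836  0.33869546] [-0.48127907  0.18111773  0.78401926]
```

```bash
cat > h.py <<'E'
import numpy as np,cv2
from rig import env
def ray(d,uv):
    K=d["camera_matrix"];R=cv2.Rodrigues(np.array(d["rvec"],float))[0];t=np.array(d["tvec"],float).ravel()
    p=(np.array(uv,float)-[K[0][2],K[1][2]])/[K[0][0],K[1][1]]
    q=p.copy()
    for _ in range(30): q=p/(1+d["k1"]*(q@q))
    return -R.T@t, R.T@np.array([q[0],q[1],1])
def onz(d,uv,z):
    c,v=ray(d,uv); return c+v*(z-c[2])/v[2]
def proj(d,P):
    K=np.array(d["camera_matrix"]);R=cv2.Rodrigues(np.array(d["rvec"],float))[0];t=np.array(d["tvec"],float).ravel()
    c=R@np.array(P,float)+t;q=c[:2]/c[2];q=q*(1+d["k1"]*(q@q))
    return q*[K[0][0],K[1][1]]+[K[0][2],K[1][2]]
E
```

```text
(no output)
```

View pics/top0.png

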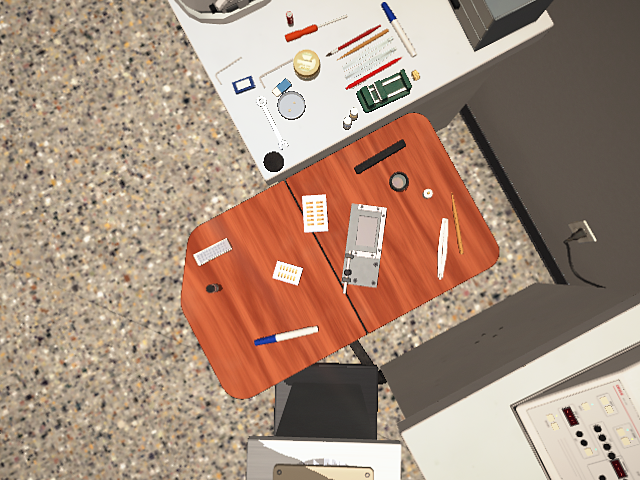

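View pics/side0.png

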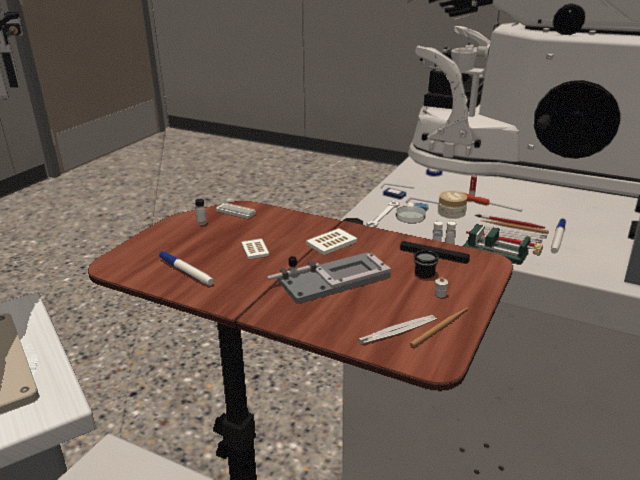

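The top view shows the jig around (365,245) with its bolt at lower left (347,270). The larger mould is at (315,213) and a smaller look-alike at (288,273). The side view shows the mould at (332,240) and the bolt knob at (293,262). Next I'll measure these.

```bash
python3 - <<'E'
import pickle,cv2,numpy as np
from h import onz
d=pickle.load(open("pics/top0.pkl","rb"));im=d["pixels"]
hsv=cv2.cvtColor(im,cv2.COLOR_BGR2HSV)
def rep(name,m,z):
    cs=cv2.findContours(m,cv2.RETR_EXTERNAL,cv2.CHAIN_APPROX_NONE)[0]
    for c in cs:
        if cv2.contourArea(c)<60: continue
        P=np.array([onz(d,p[0],z)[:2] for p in c],np.float32)
        r=cv2.minAreaRect(P*1000); print(name,c.reshape(-1,2).mean(0).round(),np.round(r[0],1),np.round(r[1],1),round(r[2],1),np.round(cv2.boxPoints(r)).tolist())
wood=((hsv[...,1]>110)).astype(np.uint8)
roi=np.zeros(im.shape[:2],np.uint8);roi[180:330,185:470]=255
white=((hsv[...,1]<60)&(hsv[...,2]>195)).astype(np.uint8)*255&roi
white=cv2.morphologyEx(white,cv2.MORPH_CLOSE,np.ones((5,5)))
rep("white",white,.008)
grey=((hsv[...,1]<60)&(hsv[...,2]>90)).astype(np.uint8)*255&roi
rep("grey",cv2.morphologyEx(grey,cv2.MORPH_OPEN,np.ones((3,3))),.010)
c=im[185:305,275:395];c=cv2.resize(c,(600,600),interpolation=cv2.INTER_CUBIC);cv2.imwrite("pics/crop0.png",c)
# grid axes
print(onz(d,(324,240),0),onz(d,(424,240),0),onz(d,(324,140),0))
E
```

```text
white [396. 324.] [ 391.  -143.7] [28.5 66.9] 28.1 [[363.0, -121.0], [394.0, -180.0], [419.0, -167.0], [388.0, -108.0]]
white [436. 315.] [ 420.  -222.4] [63.9 86.8] 1.8 [[387.0, -180.0], [389.0, -267.0], [453.0, -265.0], [451.0, -178.0]]
white [287. 273.] [495.8  87.2] [55.6 37.9] 75.4 [[470.0, 65.0], [507.0, 56.0], [521.0, 109.0], [484.0, 119.0]]
white [212. 251.] [535.2 245.5] [25.4 77.4] 28.3 [[506.0, 274.0], [542.0, 205.0], [565.0, 217.0], [528.0, 286.0]]
white [442. 248.] [ 555.3 -234.6] [ 17.4 127.6] 87.7 [[491.0, -241.0], [619.0, -246.0], [619.0, -228.0], [492.0, -223.0]]
white [364. 246.] [548.7 -70.5] [ 72.7 188.7] 82.6 [[450.0, -94.0], [638.0, -119.0], [647.0, -47.0], [460.0, -22.0]]
white [315. 213.] [622.   33.2] [77.4 50.4] 5.4 [[581.0, 55.0], [586.0, 5.0], [663.0, 12.0], [658.0, 62.0]]
white [193. 195.] [651.8 291.6] [36.8 63.5] 83.4 [[618.0, 277.0], [681.0, 270.0], [685.0, 306.0], [622.0, 314.0]]
white [227. 199.] [650.5 226. ] [ 52.9 142.4] 29.8 [[592.0, 275.0], [663.0, 151.0], [709.0, 177.0], [638.0, 301.0]]
grey [465. 302.] [ 445.6 -281.3] [20.5 20.6] 0.8 [[435.0, 
[... 496 characters left out ...]
0, -228.0], [496.0, -223.0]]
grey [362. 250.] [548.7 -70.1] [ 74.1 186.9] 84.0 [[452.0, -97.0], [638.0, -117.0], [645.0, -43.0], [460.0, -24.0]]
grey [315. 213.] [621.8  33.1] [77.1 50.4] 5.3 [[581.0, 55.0], [586.0, 4.0], [663.0, 12.0], [658.0, 62.0]]
grey [246. 194.] [664.5 177.8] [30.  67.6] 29.6 [[635.0, 200.0], [668.0, 141.0], [694.0, 156.0], [661.0, 215.0]]
grey [208. 203.] [639.3 259.7] [ 73.1 144.9] 34.6 [[568.0, 299.0], [650.0, 179.0], [711.0, 221.0], [628.0, 340.0]]
grey [199. 185.] [672.6 276.6] [23.5 26.4] 10.2 [[659.0, 288.0], [663.0, 262.0], [687.0, 266.0], [682.0, 292.0]]
[0.56647516 0.01213504 0.        ] [ 0.57225878 -0.19797547  0.        ] [0.77889344 0.01808971 0.        ]
```

View pics/crop0.png

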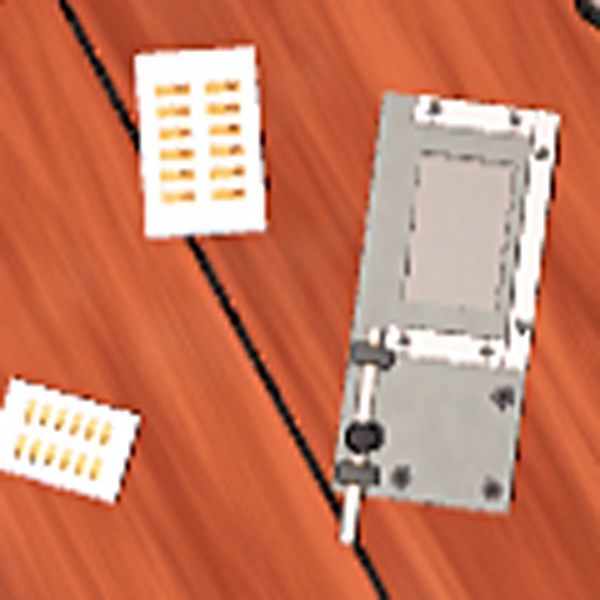

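The crop shows the whole jig outline, roughly (385,92), (333,495) and (510,513), with the knob at (363,437). The mould corners are near (135,55), (255,47), (267,230) and (147,238).

```bash
cat >> h.py <<'E'
import pickle,os
def fitjig(d):
    g=lambda x,y:(275+x/5-.4,185+y/5-.4)
    pts={(-40,54):(385,92),(-40,-114):(333,495),(34,-114):(510,513)}
    L=np.array(list(pts),float)/1000; W=np.array([onz(d,g(*v),.010)[:2] for v in pts.values()])
    lc,wc=L.mean(0),W.mean(0)
    U,S,V=np.linalg.svd((L-lc).T@(W-wc)); R=V.T@U.T
    t=wc-R@lc; print("resid mm",((L@R.T+t-W)*1000).round(1).tolist())
    return R,t
E
python3 - <<'E'
import pickle,cv2,numpy as np
from h import *
d=pickle.load(open("pics/top0.pkl","rb"))
R,t=fitjig(d); print("yaw",np.arctan2(R[1,0],R[0,0]),np.degrees(np.arctan2(R[1,0],R[0,0])),t)
J=lambda W:R.T@(np.array(W)-t)
pickle.dump((R,t),open("jig.pkl","wb"))
for p in[(581,55),(586,5),(663,12),(658,62),(622,33.2)]: print(J(np.array(p)/1000)*1000)
print("knob",J(onz(d,(275+363/5,185+437/5),.042)[:2])*1000)
d2=pickle.load(open("pics/side0.pkl","rb"))
P=lambda a,b,z:np.r_[R@np.array([a,b])/1000+t,z]
for a,b,z in[(-40,54,.01),(-40,-114,.01),(34,-114,.01),(-31,-94,.042)]: print(a,b,proj(d2,P(a,b,z)).round(),proj(d,P(a,b,z)).round())
for n,uv in dict(loupe=(399,182),vial=(428,194)).items(): print(n,J(onz(d,uv,.04)[:2])*1000)
for n,uv in dict(loupe=(399,182),vial=(428,194),tw=(442,248),smallmould=(288,273),vial2=(212,288)).items(): print(n,J(onz(d,uv,.02)[:2])*1000)
E
```

```text
resid mm [[-0.6, 0.4], [1.3, -0.2], [-0.7, -0.1]]
yaw -1.6702775540744628 -95.69985446390085 [ 0.58690093 -0.07769561]
[-131.45347959  -19.05071934]
[-82.19727459  -9.10957912]
[-96.81009146  66.81449864]
[-146.06629646   56.87335842]
[-113.83326878   23.91168481]
knob [-30.78495668 -90.36535361]
-40 54 [366. 253.] [351. 203.]
-40 -114 [276. 277.] [341. 283.]
34 -114 [296. 299.] [377. 288.]
-31 -94 [289. 259.] [347. 274.]
loupe [ 50.29936332 106.07879437]
vial [111.85447906  89.00600585]
loupe [ 52.26888477 109.29495021]
vial [114.85971452  91.93489838]
tw [156.77541924 -15.69568346]
smallmould [-152.19901279 -107.3644094 ]
vial2 [-303.93676883 -157.93509127]
```

Emit:
{"op": "play_rows", "data": {"moves": [0,0,-0.31,0.66,-0.96,-0.12,1,0,0,-0.31,0.66,-0.96,-0.12,1,0,0,-0.31,0.66,-0.96,-0.12,1,0,0,-0.31,0.66,-0.96,-0.12,1,0,0,-0.31,0.66,-0.96,-0.12,1]}}

```text
clock: 0.52
ee_pos: [0.294, 0.5116, 0.215]
tcp_rot: [-3.141, 0.0, 2.596]
force: [0.3, -0.4, 0.2]
grip_width: 0.0941
grasp_force: 0.0
```

Emit:
{"op": "play_rows", "data": {"moves": [0,0,-0.31,0.66,-0.96,-0.12,1,0,0,-0.31,0.66,-0.96,-0.12,1,0,0,-0.31,0.66,-0.96,-0.12,1,0,0,-0.31,0.66,-0.96,-0.12,1,0,0,-0.31,0.66,-0.96,-0.12,1]}}

```text
clock: 0.93
ee_pos: [0.36, 0.4157, 0.2031]
tcp_rot: [-3.141, 0.0, 2.41]
force: [0.2, 0.3, -0.3]
grip_width: 0.0942
grasp_force: 0.0
```

Emit:
{"op": "play_rows", "data": {"moves": [0,0,-0.31,0.66,-0.96,-0.12,1,0,0,-0.31,0.66,-0.96,-0.12,1,0,0,-0.31,0.66,-0.96,-0.12,1,0,0,-0.31,0.66,-0.96,-0.12,1,0,0,-0.31,0.66,-0.96,-0.12,1]}}

```text
clock: 1.35
ee_pos: [0.4259, 0.3197, 0.1911]
tcp_rot: [-3.141, -0.0, 2.224]
force: [0.9, 0.2, -0.4]
grip_width: 0.094
grasp_force: 0.0
```

Emit:
{"op": "play_rows", "data": {"moves": [0,0,-0.31,0.66,-0.96,-0.12,1,0,0,-0.31,0.66,-0.96,-0.12,1,0,0,-0.31,0.66,-0.96,-0.12,1,0,0,-0.31,0.66,-0.96,-0.12,1,0,0,-0.31,0.66,-0.96,-0.12,1]}}

```text
clock: 1.77
ee_pos: [0.4919, 0.2238, 0.1791]
tcp_rot: [-3.141, -0.0, 2.038]
force: [-0.4, -0.6, -0.4]
grip_width: 0.0939
grasp_force: 0.0
```

Emit:
{"op": "play_rows", "data": {"moves": [0,0,-0.31,0.66,-0.96,-0.12,1,0,0,-0.31,0.66,-0.96,-0.12,1,0,0,-0.31,0.66,-0.96,-0.12,1,0,0,-0.31,0.66,-0.96,-0.12,1,0,0,-0.31,0.66,-0.96,-0.12,1]}}

```text
clock: 2.18
ee_pos: [0.5578, 0.1278, 0.167]
tcp_rot: [-3.141, -0.0, 1.852]
force: [0.2, -0.4, 0.7]
grip_width: 0.0942
grasp_force: 0.0
```

Emit:
{"op": "play_rows", "data": {"moves": [0,0,-0.31,0.66,-0.96,-0.12,1,0,0,-0.31,0.66,-0.96,-0.12,1,0,0,-0.31,0.66,-0.96,-0.12,1,0,0,-0.31,0.66,-0.96,-0.12,1,0,0,-0.31,0.66,-0.96,-0.12,1]}}

```text
clock: 2.6
ee_pos: [0.6238, 0.0319, 0.155]
tcp_rot: [-3.141, -0.0, 1.666]
force: [0.5, 0.7, -0.5]
grip_width: 0.0938
grasp_force: 0.0
```

```bash
cat >> h.py <<'E'
from scipy.spatial.transform import Rotation as Ro
def wrist():
    s=env.observe(); d=env.capture("wrist")
    T=np.eye(4);T[:3,:3]=Ro.from_euler("xyz",s["tcp_rot"]).as_matrix();T[:3,3]=s["ee_pos"]
    M=np.linalg.inv(T@np.array(d["tool_from_camera"]))
    d["rvec"]=cv2.Rodrigues(M[:3,:3])[0].ravel();d["tvec"]=M[:3,3]
    return s,d
R,t=pickle.load(open("jig.pkl","rb"))
J=lambda W:(R.T@(np.array(W)[:2]-t))*1000
def P(a,b,z): return np.r_[R@np.array([a,b])/1000+t,z/1000]
E
python3 - <<'E'
from h import *
s,d=wrist(); im=d["pixels"]; cv2.imwrite("pics/w1.png",im); pickle.dump(d,open("pics/w1.pkl","wb"))
for a,b in[(-40,54),(-40,-114),(-40,0)]: print(a,b,proj(d,P(a,b,10)).round())
for p in[(581,55),(586,5),(663,12),(658,62)]: print(proj(d,[p[0]/1e3,p[1]/1e3,.008]).round())
E
```

```text
-40 54 [336. 318.]
-40 -114 [154. 285.]
-40 0 [278. 307.]
[274. 206.]
[276. 262.]
[363. 262.]
[364. 206.]
```

View pics/w1.png

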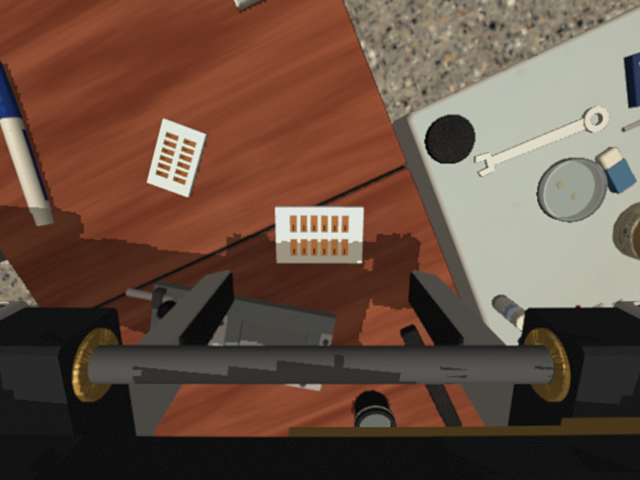

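Emit:
{"op": "play_rows", "data": {"moves": [0,0,0,-0.08,0.06,-0.8,1,0,0,0,0,0,-0.8,1,0,0,0,0,0,-0.8,1,0,0,0,0,0,-0.8,1,0,0,0,0,0,-0.8,1]}}

```text
clock: 3.07
ee_pos: [0.6216, 0.0342, 0.0744]
tcp_rot: [-3.141, -0.0, 1.668]
force: [0.5, 0.7, -0.1]
grip_width: 0.0941
grasp_force: 0.0
```

Emit:
{"op": "play_rows", "data": {"moves": [0,0,0,0,0,-0.8,1,0,0,0,0,0,-0.8,1,0,0,0,0,0,-0.5,1,0,0,0,0,0,-0.3,0.9,0,0,0,0,0,0,0.9]}}

```text
clock: 3.48
ee_pos: [0.621, 0.0341, 0.0261]
tcp_rot: [-3.139, -0.0, 1.668]
force: [-0.2, 0.3, -0.0]
grip_width: 0.0856
grasp_force: 0.0
```

Emit:
{"op": "play_rows", "data": {"moves": [0,0,-0.4,-0.1,0.01,0,0.9,0,0,-0.4,-0.15,0.015,0,0.9,0,0,-0.4,-0.15,0.015,0,0.9,0,0,-0.4,-0.15,0.015,0,0.9,0,0,-0.04,-0.2,0.02,0,0.9]}}

```text
clock: 3.9
ee_pos: [0.608, 0.0357, 0.0285]
tcp_rot: [3.139, -0.0, 1.47]
force: [1.0, -0.2, -0.8]
grip_width: 0.0847
grasp_force: 0.2
```

Emit:
{"op": "play_rows", "data": {"moves": [0,0,0,-0.2,0.02,0,0.9,0,0,0,-0.2,0.02,0,0.9,0,0,0,-0.2,0.02,0,0.9,0,0,0,0,0,0,0.9,0,0,0,0.1,-0.01,0,0.9]}}

```text
clock: 4.32
ee_pos: [0.5962, 0.0367, 0.0275]
tcp_rot: [-3.14, -0.0, 1.471]
force: [-0.3, -0.1, -0.8]
grip_width: 0.0844
grasp_force: 0.0
```

```bash
cat >> h.py <<'E'
def mould(d,z,box=None):
    im=d["pixels"];hsv=cv2.cvtColor(im,cv2.COLOR_BGR2HSV)
    m=((hsv[...,1]<60)&(hsv[...,2]>195)).astype(np.uint8)*255
    r=np.zeros_like(m);x0,y0,x1,y1=box;r[y0:y1,x0:x1]=255
    m=cv2.morphologyEx(m&r,cv2.MORPH_CLOSE,np.ones((5,5)))
    c=max(cv2.findContours(m,cv2.RETR_EXTERNAL,cv2.CHAIN_APPROX_NONE)[0],key=cv2.contourArea)
    Q=np.array([J(onz(d,p[0],z)) for p in c],np.float32)
    q=cv2.minAreaRect(Q);print("mould jig: c",np.round(q[0],1),"size",np.round(q[1],1),"ang",round(q[2],1))
E
python3 - <<'E'
from h import *
s,d=wrist(); print(J(s["ee_pos"]),s["tcp_rot"],s["grip_width"]); cv2.imwrite("pics/w2.png",d["pixels"])
d=env.capture("top"); cv2.imwrite("pics/t2.png",cv2.resize(d["pixels"][170:290,270:430],(800,600))); 
E
```

```text
[-114.77543835   -2.09923708] [-3.14030550e+00 -2.88711350e-04  1.47129899e+00] 0.08442537532700092
```

View pics/w2.png

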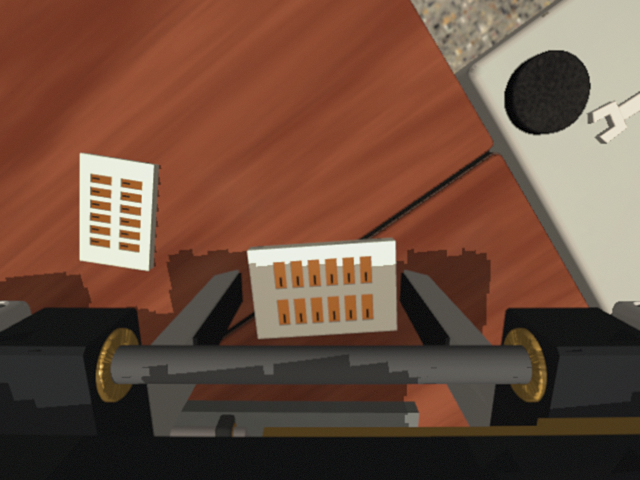

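Emit:
{"op": "play_rows", "data": {"moves": [0,0,0,0,0,0.8,0.9,0,0,0,0,0,0.8,0.9,0,0,0,0.13,0.5,0,0.45,0,0,0,0.07,0.6,0,0.45,0,0,0,0.06,0.6,0,0.45]}}

```text
clock: 4.83
ee_pos: [0.6022, 0.0723, 0.0589]
tcp_rot: [-3.141, -0.001, 1.471]
force: [-0.3, 0.4, 1.0]
grip_width: 0.0681
grasp_force: 0.0
```

Emit:
{"op": "play_rows", "data": {"moves": [0,0,0,0.05,0.5,0,0.45,0,0,0,0,0,-0.8,0.45,0,0,0,0,0,-0.6,0.45,0,0,0,0,0,-0.3,0.45,0,0,0,0,0,0,0.45]}}

```text
clock: 5.25
ee_pos: [0.6019, 0.0807, 0.0234]
tcp_rot: [-3.138, 0.001, 1.471]
force: [-0.4, 1.1, 0.8]
grip_width: 0.0423
grasp_force: 0.0
```

```bash
python3 - <<'E'
from h import *
s,d=wrist(); print(J(s["ee_pos"]),s["ee_pos"],s["grip_width"]); cv2.imwrite("pics/w3.png",d["pixels"])
mould(d,.008,(230,180,640,479))
E
```

```text
[-159.11402991   -0.80939381] [0.60189831 0.08071211 0.02344689] 0.04233873047842768
mould jig: c [-187.5  135.8] size [114.1  61.6] ang 35.7
```

View pics/w3.png

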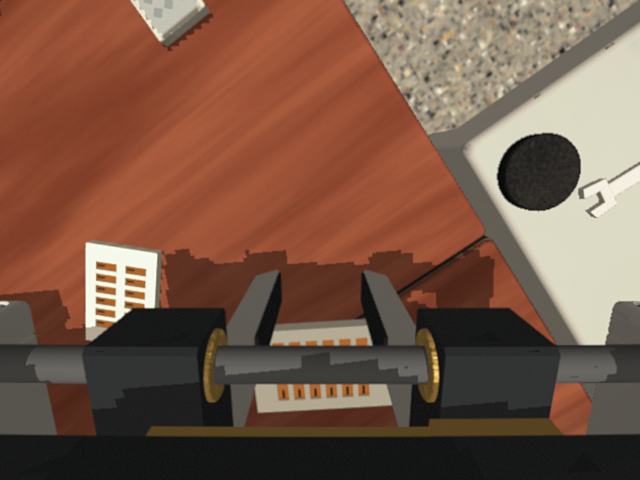

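Emit:
{"op": "play_rows", "data": {"moves": [0,0,0,-0.03,-0.25,0.1,0.45,0,0,0,-0.025,-0.25,0,0.45,0,0,0,-0.025,-0.25,0,0.45,0,0,0,-0.025,-0.25,0,0.45,0,0,0,-0.025,-0.25,0,0.45]}}

```text
clock: 5.72
ee_pos: [0.6008, 0.0549, 0.028]
tcp_rot: [3.141, -0.0, 1.47]
force: [-0.2, 1.6, 0.9]
grip_width: 0.0425
grasp_force: 0.4
```

Emit:
{"op": "play_rows", "data": {"moves": [0,0,0,-0.025,-0.25,0,0.45,0,0,0,-0.025,-0.25,0,0.45,0,0,0,-0.025,-0.25,0,0.45,0,0,0,-0.025,-0.25,0,0.45,0,0,0,-0.025,-0.25,0,0.45]}}

```text
clock: 6.13
ee_pos: [0.5981, 0.0301, 0.0275]
tcp_rot: [-3.142, -0.0, 1.471]
force: [0.4, 1.9, 0.9]
grip_width: 0.0423
grasp_force: 0.4
```

```bash
python3 - <<'E'
from h import *
s=env.observe(); print(J(s["ee_pos"]),s["ee_pos"],s["grip_width"])
d=env.capture("side"); pickle.dump(d,open("pics/s4.pkl","wb")); cv2.imwrite("pics/s4.png",cv2.resize(d["pixels"][170:320,220:420],(800,600),interpolation=cv2.INTER_CUBIC))
for a,b in[(-40,38),(-40,-38),(-90,38),(-90,-38)]: print(a,b,((proj(d,P(a,b,8))-[220,170])*4).round())
E
```

```text
[-108.34744878    0.39857223] [0.5980583  0.03007656 0.02748857] 0.04233575499469031
-40 38 [552. 343.]
-40 -38 [394. 386.]
-90 38 [495. 294.]
-90 -38 [341. 334.]
```

View pics/s4.png

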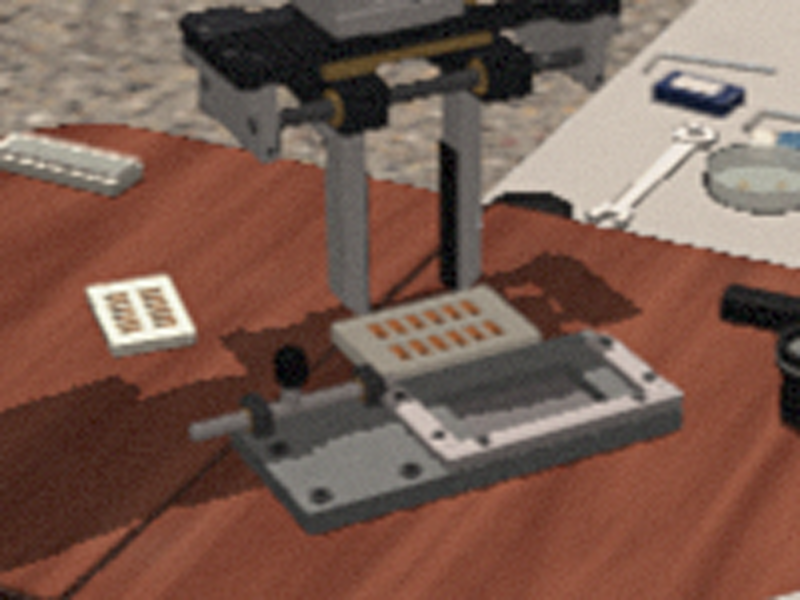

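Emit:
{"op": "play_rows", "data": {"moves": [0,0,0,0.02,0.2,-0.15,0.45,0,0,0,-0.03,-0.3,0,0.45,0,0,0,-0.02,-0.2,0,0.45,0,0,0,-0.015,-0.15,0,0.45,0,0,0,0,0,0,0.45]}}

```text
clock: 6.6
ee_pos: [0.5972, 0.0212, 0.0245]
tcp_rot: [-3.142, -0.0, 1.47]
force: [0.3, -0.0, 0.0]
grip_width: 0.0422
grasp_force: 0.0
```

Emit:
{"op": "play_rows", "data": {"moves": [0,0,0,-0.01,-0.05,0,0.45,0,0,0,0,-0.05,0,0.45,0,0,0,0,0,0,0.45]}}

```text
clock: 6.85
ee_pos: [0.5972, 0.021, 0.0245]
tcp_rot: [-3.142, -0.002, 1.472]
force: [0.6, 4.2, -0.1]
grip_width: 0.042
grasp_force: 2.1
```

Emit:
{"op": "play_rows", "data": {"moves": [0,0,0,0,-0.05,0,0.45,0,0,0,0,0.01,0.2,0.45,0,0,0,0,0,0.2,0.45,0,0,0,0,-0.02,0.2,0.45,0,0,0,0,0,0,0.45]}}

```text
clock: 7.27
ee_pos: [0.5971, 0.0201, 0.0371]
tcp_rot: [3.142, -0.002, 1.472]
force: [-0.0, 6.2, 0.6]
grip_width: 0.0425
grasp_force: 2.7
```

```bash
cat > look.py <<'E'
import sys
from h import *
s=env.observe(); print("J",J(s["ee_pos"]).round(1),s["ee_pos"].round(4),s["force"].round(1),s["grip_width"])
d=env.capture("side"); cv2.imwrite(sys.argv[1],cv2.resize(d["pixels"][170:320,220:420],(800,600),interpolation=cv2.INTER_CUBIC))
E
python3 look.py pics/s5.png
```

```text
J [-98.3   0.5] [0.5971 0.0201 0.0371] [-0.   6.2  0.6] 0.04250327413736695
```

View pics/s5.png

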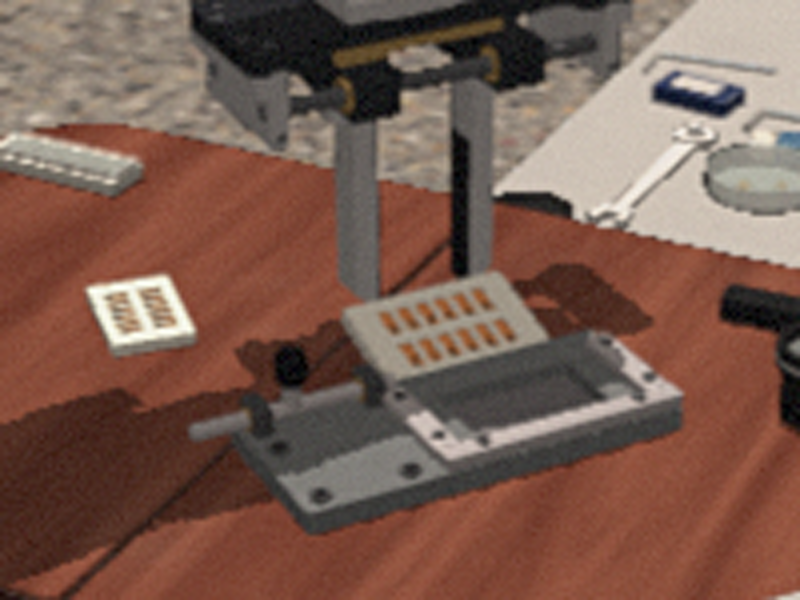

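Emit:
{"op": "play_rows", "data": {"moves": [0,0,0,0,-0.03,0.2,0.45,0,0,0,-0.005,-0.055,0.19,0.45,0,0,0,-0.01,-0.08,0.165,0.45,0,0,0,0,0,0,0.45]}}

```text
clock: 7.65
ee_pos: [0.5969, 0.0167, 0.0484]
tcp_rot: [3.141, -0.002, 1.472]
force: [-0.5, 5.8, 2.0]
grip_width: 0.0422
grasp_force: 3.1
```

Emit:
{"op": "play_rows", "data": {"moves": [0,0,0,-0.01,-0.085,0.165,0.45,0,0,0,-0.01,-0.105,0.155,0.45,0,0,0,-0.01,-0.12,0.145,0.45,0,0,0,0,0,0,0.45]}}

```text
clock: 7.98
ee_pos: [0.5964, 0.0098, 0.0579]
tcp_rot: [3.141, -0.002, 1.471]
force: [0.0, 5.5, 3.6]
grip_width: 0.042
grasp_force: 3.6
```

Emit:
{"op": "play_rows", "data": {"moves": [0,0,0,-0.013,-0.13,0.13,0.45,0,0,0,-0.015,-0.15,0.115,0.45,0,0,0,-0.016,-0.165,0.1,0.45,0,0,0,0,0,0,0.45]}}

```text
clock: 8.32
ee_pos: [0.5957, 0.0008, 0.0652]
tcp_rot: [3.141, -0.002, 1.471]
force: [-0.1, 6.7, 7.4]
grip_width: 0.0421
grasp_force: 5.0
```

Emit:
{"op": "play_rows", "data": {"moves": [0,0,0,-0.017,-0.175,0.085,0.45,0,0,0,-0.018,-0.18,0.07,0.45,0,0,0,-0.019,-0.187,0.05,0.45,0,0,0,0,0,0,0.45]}}

```text
clock: 8.65
ee_pos: [0.5947, -0.0106, 0.07]
tcp_rot: [3.14, -0.002, 1.471]
force: [-2.8, 5.0, 13.9]
grip_width: 0.0422
grasp_force: 7.7
```

```bash
python3 look.py pics/s6.png
```

```text
J [-67.5   1.1] [ 0.5947 -0.0106  0.07  ] [-2.8  5.  13.9] 0.042236071555760216
```

View pics/s6.png

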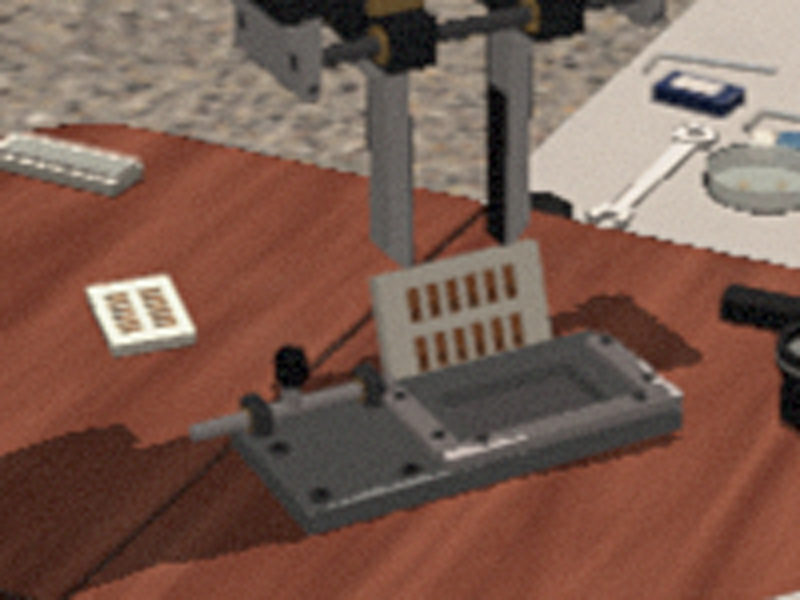

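Emit:
{"op": "play_rows", "data": {"moves": [0,0,0,-0.02,-0.2,0.075,0.45,0,0,0,-0.02,-0.2,0.055,0.45,0,0,0,-0.02,-0.2,0.03,0.45,0,0,0,-0.01,-0.1,0,0.45,0,0,0,0,0,0,0.45]}}

```text
clock: 9.12
ee_pos: [0.593, -0.0271, 0.0722]
tcp_rot: [3.14, 0.002, 1.47]
force: [-0.0, 1.3, 8.1]
grip_width: 0.0423
grasp_force: 4.1
```

Emit:
{"op": "play_rows", "data": {"moves": [0,0,0,0,0,0.3,0.45,0,0,0,0,0,0.4,0.45,0,0,0,0.05,0.5,0,0.45,0,0,0,0.05,0.5,0,0.45,0,0,0,0.05,0.5,0,0.45]}}

```text
clock: 9.53
ee_pos: [0.5957, 0.0066, 0.085]
tcp_rot: [-3.141, -0.0, 1.471]
force: [-0.7, -0.0, -0.3]
grip_width: 0.0424
grasp_force: 0.0
```

```bash
python3 look.py pics/s7.png; python3 - <<'E'
from h import *
im=env.capture("side");hsv=cv2.cvtColor(im["pixels"],cv2.COLOR_BGR2HSV)
# amber pocket pixels near the mould
m=(hsv[...,0]>8)&(hsv[...,0]<22)&(hsv[...,1]>110)&(hsv[...,2]>100); m[:, :300]=0;m[:225]=0;m[300:]=0;m[:,365:]=0
v,u=np.nonzero(m);print(len(u),u.min() if len(u) else 0,u.max() if len(u) else 0,v.min() if len(u) else 0,v.max() if len(u) else 0)
for a in(-48,-40): print([proj(im,P(a,b,z)).round() for b in(-38,38) for z in(0,50)])
E
```

```text
J [-84.7   0.4] [0.5957 0.0066 0.085 ] [-0.7 -0.  -0.3] 0.04243186744188338
16 300 363 227 299
[array([316., 268.]), array([316., 242.]), array([356., 258.]), array([356., 232.])]
[array([318., 271.]), array([318., 244.]), array([358., 260.]), array([359., 234.])]
```

```bash
cat > asc.py <<'E'
import cv2,sys,numpy as np
im=cv2.imread(sys.argv[1]);im=cv2.resize(im,(200,150),interpolation=cv2.INTER_AREA)[50:105,75:175]
h=cv2.cvtColor(im,cv2.COLOR_BGR2HSV)
S,V,H=h[...,1].astype(int),h[...,2].astype(int),h[...,0]
for r in range(0,55,1): print("".join("." if S[r,c]>120 and H[r,c]<9 else "o" if S[r,c]>95 else "#" if V[r,c]>150 else "+" if V[r,c]>110 else "-" if V[r,c]>70 else " " for c in range(100)))
E
python3 asc.py pics/s6.png|head -50; echo; python3 asc.py pics/s7.png
```

```text
.................+----------o...............o#+     ------        -+################+###############
.................+----------o................o  oo  ------          ################################
.................o----------o.................. o   ------ooo       ################################
.................+----------o.................o     -----+....ooo   #######++++#####################
.................o----------o.............o....     -----+.........o+###++++++######################
.................+----------o..................o    -----o...........o#++++####+++##################
.............o...+----------o..................     -----o................#####+-+##################
.................+----------o..................     ----o..................ooooo-###################
.................+----------o...................o   ---+..........................oo################
.................o----------o....................   --+ooo..............................o###########
..................----------o..................... --++++++o..............................
[... 8805 characters left out ...]
++++++----     ---  --------                - ------------ -----       ----+----##########....
-+++++++--------     -+-  --------             ------------------- ----     --++###+--+#####++-+....
-+++------------     -----+++-----        -----------------------  -------+++#######++###++-----....
----------------     ---+++++-------    -----------------------   ----+++############++--------+....
------- - ------  -- ----+++++----------- -- --------------- -----+++#############++------------....
---   --------------------++++++----------------------- - -----+++############++---------  --  -....
-- ------------------------++++++---------- ---------------+++#############++-----------       o....
```

Emit:
{"op": "play_rows", "data": {"moves": [0,0,0,0,0,-0.6,0.45,0,0,0,0,0,-0.6,0.45,0,0,0,-0.04,-0.4,0,0.45,0,0,0,-0.04,-0.4,0,0.45,0,0,0,-0.04,-0.4,0,0.45]}}

```text
clock: 10.05
ee_pos: [0.5929, -0.0208, 0.0606]
tcp_rot: [-3.141, 0.001, 1.47]
force: [-0.6, 0.8, 0.5]
grip_width: 0.0424
grasp_force: 0.1
```

Emit:
{"op": "play_rows", "data": {"moves": [0,0,0,-0.02,-0.2,0,0.45,0,0,0,-0.02,-0.2,0,0.45,0,0,0,-0.02,-0.2,0,0.45,0,0,0,-0.015,-0.15,0,0.45,0,0,0,0,0,0,0.45]}}

```text
clock: 10.47
ee_pos: [0.5919, -0.0348, 0.0614]
tcp_rot: [3.141, 0.0, 1.47]
force: [-0.0, 0.4, -0.0]
grip_width: 0.0422
grasp_force: 0.0
```

```bash
python3 look.py pics/s8.png;python3 asc.py pics/s8.png
```

```text
J [-43.2   0.7] [ 0.5919 -0.0348  0.0614] [-0.   0.4 -0. ] 0.04221365071881807
.......................o-----------..........##+-..o       ------ -+################+###############
.......................o-----------..........o-o.....o   o ------   ################################
.......................o-----------o.................. o   ------   ################################
.......................o-----------...................oo   ------   ########+++#####################
.......................o-----------...................oo   ------..o+###++++++######################
.......................o-----------...................     -----+....o#++++####+++##################
.......................o-----------o.................o     -----+........o#####+-+##################
.......................o-----------...................  o  ------..........ooooo-###################
.......................o-----------....o.............. o   ------.................oo################
.......................o-----------o.................. o   -----+....................oooo###########
...........
[... 3833 characters left out ...]
++++++----     -+-  --++++###++++++++++++++++-------------------       ------   -+++-+###+....
-++++++---------     -+-  --+++++++++++++++++++------------------------      ----+--  --+++-++++....
-++++-----------     -----++++++++++++++++++-------- --------------------------++++-----+------+....
--------- ------     ---++++++++++++++++----------------------------------+-++++++++-----------+....
----------------  -------++++++++++++----------------------------------+-+++++--++--------------....
---- ---------------------+++++++------- -------------------------+++++++++++-------------     -....
---------------------------++++++-------------- ---------------++++++++++-------------         o....
```

Emit:
{"op": "play_rows", "data": {"moves": [0,0,0,0.05,0.5,0,0.45,0,0,0,0.05,0.5,0,0.45,0,0,0,0.05,0.5,0,0.45,0,0,0,0.05,0.5,0,0.45,0,0,0,0,0,0,0.45]}}

```text
clock: 10.93
ee_pos: [0.5961, 0.0108, 0.0608]
tcp_rot: [-3.141, -0.002, 1.476]
force: [-0.3, 0.7, -0.2]
grip_width: 0.042
grasp_force: 0.0
```

```bash
python3 - <<'E'
from h import *
s=env.observe();print(J(s["ee_pos"]))
d=env.capture("side");im=d["pixels"];pickle.dump(d,open("pics/s9.pkl","wb"))
a=cv2.resize(im[200:300,270:410],(700,500),interpolation=cv2.INTER_CUBIC)
for x,y in((-50,38),(-50,-38),(0,38),(0,-38)):
    for z,c in((18,(0,255,0)),(10,(255,0,0))):
        u=(proj(d,P(x,y,z))-[270,200])*5; cv2.circle(a,tuple(int(v) for v in u),3,c,-1)
t2=env.capture("top");pickle.dump(t2,open("pics/t9.pkl","wb"))
cv2.imwrite("pics/s9.png",a)
mould(t2,.018,(320,190,395,262))
E
```

```text
[-88.94378427   0.3373357 ]
mould jig: c [-31.   -1.9] size [47.8 74.9] ang 7.2
```

View pics/s9.png

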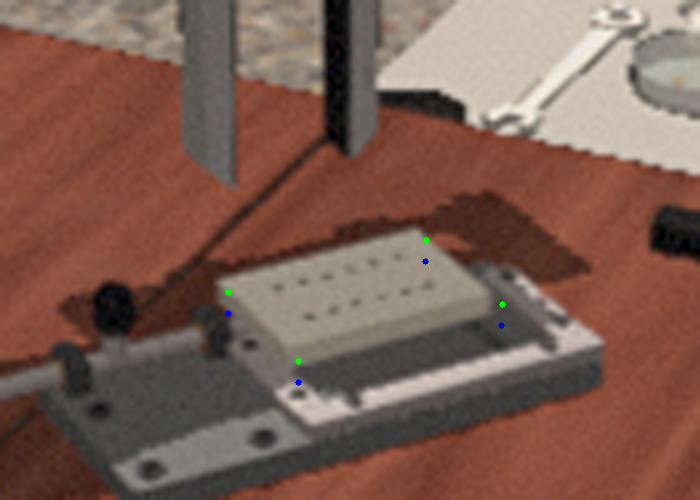

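```bash
python3 - <<'E'
from h import *
d=pickle.load(open("pics/s9.pkl","rb"))
for u in((218,283),(420,230),(490,290),(295,362)):
    for z in(.018,.024): print(u,z,J(onz(d,(270+u[0]/5,200+u[1]/5),z)).round(1))
t2=pickle.load(open("pics/t9.pkl","rb"))
h=cv2.cvtColor(t2["pixels"],cv2.COLOR_BGR2HSV)[190:265,325:395]
for r in h: print("".join("." if p[1]>100 else "0123456789"[p[2]//26] for p in r))
E
```

```text
(218, 283) 0.018 [-57.4 -38. ]
(218, 283) 0.024 [-47.9 -42.7]
(420, 230) 0.018 [-57.6  40. ]
(420, 230) 0.024 [-48.1  34.4]
(490, 290) 0.018 [-10.4  39.6]
(490, 290) 0.024 [-1.5 34. ]
(295, 362) 0.018 [ -0.  -39.4]
(295, 362) 0.024 [  8.8 -44. ]
789988888888888888887..7777605777753..................................
677689988888888888886267777207777735..................................
66667778998888888888637777800877765...................................
666666677789888888874.7777605777757...................................
66666666667788888887367777207777746...................................
66666666666677889986377778008777735...................................
66666666666777777884577776057777643...................................
6666666666677777777467777207777755....................................
6666676766677777777477778008777744....................................
6666666666677777777677776.57777653....................................
6666666676677777776677772057777552....................................
666666666667777777577778007777743.....................................
66
[... 3770 characters left out ...]
44443......222222112545766777766666693359999999..............
55555555444443......222222222334444445556777699799899997..............
55555555444443......221..1222333333333344444699899699996..............
55555555444432.....333355422333333333333333377779869899...............
55555554444431.....333466433333333333333333387777676667...............
5555555444443......333465333333333333333333387777777777...............
5555555444433......333565333333333333333333387777777776...............
55555544444321.....433565333333333333333333377777655676...............
55555544444411.....433565333333333333333333387776433476...............
55555544443311.....333564333333333333333333377774422385...............
```

```bash
python3 - <<'E'
from h import *
d=pickle.load(open("pics/t9.pkl","rb"))
for u in((341.5,246),(360,248.5),(364.5,212.5)):
    print(u,[J(onz(d,u,z)).round(1) for z in(.014,.018)])
for x,y in((-50,-38),(0,-38),(0,38)): print(x,y,proj(d,P(x,y,18)).round(1))
E
```

```text
(341.5, 246) [array([-49.4, -37.7]), array([-49.5, -37.8])]
(360, 248.5) [array([-10.6, -38. ]), array([-10.8, -38.1])]
(364.5, 212.5) [array([-10.6,  37.8]), array([-10.8,  37.4])]
-50 -38 [341.2 246. ]
0 -38 [365.2 249.1]
0 38 [369.7 212.9]
```

Emit:
{"op": "play_rows", "data": {"moves": [0,0,0,0,0,-0.6,0.45,0,0,0,0,0,-0.5,0.45,0,0,0,0,0,-0.23,0.45,0,0,0,-0.04,-0.4,0,0.45,0,0,0,-0.04,-0.4,0,0.45]}}

```text
clock: 11.45
ee_pos: [0.5936, -0.0106, 0.0336]
tcp_rot: [-3.14, 0.0, 1.471]
force: [1.1, 1.4, 0.8]
grip_width: 0.0426
grasp_force: 0.6
```

Emit:
{"op": "play_rows", "data": {"moves": [0,0,0,-0.02,-0.2,0,0.45,0,0,0,-0.02,-0.2,0,0.45,0,0,0,-0.02,-0.2,0,0.45,0,0,0,-0.02,-0.2,0,0.45,0,0,0,-0.02,-0.2,0,0.45]}}

```text
clock: 11.87
ee_pos: [0.5925, -0.03, 0.0348]
tcp_rot: [3.141, -0.0, 1.471]
force: [-0.4, 0.9, 0.6]
grip_width: 0.0421
grasp_force: 0.4
```

Emit:
{"op": "play_rows", "data": {"moves": [0,0,0,-0.02,-0.2,0,0.45,0,0,0,-0.02,-0.2,0,0.45,0,0,0,-0.02,-0.2,0,0.45,0,0,0,0,0,0,0.45]}}

```text
clock: 12.2
ee_pos: [0.5912, -0.0424, 0.0346]
tcp_rot: [3.141, -0.0, 1.47]
force: [0.2, 0.3, -0.3]
grip_width: 0.0421
grasp_force: 0.0
```

```bash
python3 look.py pics/s10.png
```

```text
J [-35.5   0.8] [ 0.5912 -0.0424  0.0346] [ 0.2  0.3 -0.3] 0.0420551390298988
```

Near home; creep forward until the back stop resists.

Emit:
{"op": "play_rows", "data": {"moves": [0,0,0,-0.01,-0.05,0,0.45,0,0,0,-0.01,-0.05,0,0.45,0,0,0,0,0,0,0.45]}}

```text
clock: 12.5
ee_pos: [0.5908, -0.0427, 0.0344]
tcp_rot: [-3.142, -0.001, 1.472]
force: [1.1, 3.8, 0.4]
grip_width: 0.0424
grasp_force: 1.8
```

Emit:
{"op": "play_rows", "data": {"moves": [0,0,0,-0.01,-0.05,0,0.45,0,0,0,-0.01,-0.05,0,0.45,0,0,0,0,0,0,0.45]}}

```text
clock: 12.75
ee_pos: [0.5908, -0.0428, 0.0345]
tcp_rot: [3.141, -0.004, 1.473]
force: [1.3, 7.5, 0.0]
grip_width: 0.0423
grasp_force: 3.5
```

Emit:
{"op": "play_rows", "data": {"moves": [0,0,0,0.06,0.6,0,0.45,0,0,0,0.06,0.6,0.1,0.45,0,0,0,0,0,0.8,0.45,0,0,0,0,0,0.8,0,0,0,0,0,0,0.8,0]}}

```text
clock: 13.17
ee_pos: [0.5922, -0.0214, 0.0848]
tcp_rot: [-3.141, 0.001, 1.472]
force: [-0.1, -0.5, 0.1]
grip_width: 0.0323
grasp_force: 0.0
```

Emit:
{"op": "play_rows", "data": {"moves": [0,0,0,-0.91,-0.08,0,0,0,0,0,-0.91,-0.08,0,0,0,0,0,-0.91,-0.08,0,0,0,0,0,-0.91,-0.08,0,0,0,0,0,-0.91,-0.08,0,0]}}

```text
clock: 13.58
ee_pos: [0.5007, -0.0297, 0.0846]
tcp_rot: [3.142, 0.001, 1.472]
force: [0.2, 0.1, -0.0]
grip_width: 0.001
grasp_force: 0.0
```

Emit:
{"op": "play_rows", "data": {"moves": [0,0,0,-0.91,-0.08,0,0,0,0,0,-0.91,-0.08,0,0,0,0,0,0,0,0,0]}}

```text
clock: 13.83
ee_pos: [0.4607, -0.0331, 0.0845]
tcp_rot: [-3.136, 0.0, 1.47]
force: [-0.5, 0.1, -0.0]
grip_width: 0.0005
grasp_force: 0.0
```

```bash
python3 look.py pics/s11.png;python3 - <<'E'
from h import *
d=env.capture("top");pickle.dump(d,open("pics/t11.pkl","wb"))
for x,y in((-26,-38),(-26,38),(24,-38),(24,38),(-31,-90)): print(x,y,proj(d,P(x,y,18)).round(1))
h=cv2.cvtColor(d["pixels"],cv2.COLOR_BGR2HSV)[198:285,335:395]
for r in h: print("".join("." if p[1]>100 else "0123456789"[p[2]//26] for p in r))
E
```

```text
J [ -31.8 -130. ] [ 0.4607 -0.0331  0.0845] [-0.5  0.1 -0. ] 0.0005171683384817809
-26 -38 [352.7 247.5]
-26 38 [357.3 211.3]
24 -38 [376.7 250.6]
24 38 [381.2 214.3]
-31 -90 [347.2 272.1]
............................................................
............................................................
............................................................
............................................................
............................................................
.................77.........................................
.................77777779998................................
................67777767996699999877........................
................777777699933899999999999988.................
................67777779974489999999999999699998977.........
................777777699989999999999999994599999999........
................777777688869999999999999994299999998........
................777777766666677777899999998899899996........
................777777787766666656667878776899699994........
...............577777799999999877666666665677749999......
[... 3695 characters left out ...]
333333333333.................
2066666536777766666665555544333333333333333.................
0066666357777777666666655555444333333333333.................
0466665267777777777666666655554443333333334.................
0666664278877777777776666666555544443333333.................
3666662388888777777777766666665555444333333.................
6666654465888887777777777666666655555444333.................
766664666566555888777777777666666665555444....334...........
76665376666555488888777777777666666665555444..34444.........
7666437666666656665588777777777766666665555543355544.1......
77763676666666555554888877777777776666666555433655550144....
777667666666665555546658888777777777666666664346666603544...
```

Emit:
{"op": "play_rows", "data": {"moves": [0,0,0,0,0,-0.6,0,0,0,0,0,0,-0.6,0,0,0,0,0.0,0,-0.4,0,0,0,0,0.4,-0.04,0,0,0,0,0,0.4,-0.04,0,0]}}

```text
clock: 14.35
ee_pos: [0.4823, -0.0347, 0.0522]
tcp_rot: [-3.141, 0.0, 1.471]
force: [-1.2, 0.1, 0.9]
grip_width: 0.0003
grasp_force: 1.1
```

Emit:
{"op": "play_rows", "data": {"moves": [0,0,0,0.25,-0.025,0,0,0,0,0,0.25,-0.025,0,0,0,0,0,0.2,-0.02,0,0,0,0,0,0.2,-0.02,0,0,0,0,0,0.2,-0.02,0,0]}}

```text
clock: 14.77
ee_pos: [0.5035, -0.0369, 0.0527]
tcp_rot: [-3.142, -0.0, 1.471]
force: [-1.5, -1.0, 1.7]
grip_width: 0.0004
grasp_force: 0.8
```

Emit:
{"op": "play_rows", "data": {"moves": [0,0,0,0.15,-0.015,0,0,0,0,0,0.1,-0.01,0,0,0,0,0,0,0,0,0]}}

```text
clock: 15.02
ee_pos: [0.507, -0.0373, 0.0524]
tcp_rot: [-3.139, -0.0, 1.471]
force: [-5.3, 0.9, 4.7]
grip_width: 0.0005
grasp_force: 3.1
```

```bash
python3 look.py pics/s12.png
```

```text
J [-32.3 -83.5] [ 0.507  -0.0373  0.0524] [-5.3  0.9  4.7] 0.000536849068035591
```

Emit:
{"op": "play_rows", "data": {"moves": [0,0,0,0.1,-0.01,0,0,0,0,0,0.05,0,0,0,0,0,0,0,0,0,0]}}

```text
clock: 15.32
ee_pos: [0.5073, -0.0373, 0.0523]
tcp_rot: [-3.134, -0.001, 1.471]
force: [-9.4, 0.0, 9.0]
grip_width: 0.0003
grasp_force: 6.4
```

```bash
python3 look.py pics/s12.png
```

```text
J [-32.3 -83.2] [ 0.5073 -0.0373  0.0523] [-9.4  0.   9. ] 0.0003479576944060227
```

Emit:
{"op": "play_rows", "data": {"moves": [0,0,0,-0.5,0.05,0,0,0,0,0,-0.6,0.06,0,0,0,0,0,0,0,0.8,0,0,0,0,0,0,0.8,0,0,0,0,-0.8,0.2,0.8,0]}}

```text
clock: 15.78
ee_pos: [0.4779, -0.0324, 0.1014]
tcp_rot: [3.134, 0.001, 1.47]
force: [0.8, -0.2, 0.2]
grip_width: 0.0002
grasp_force: 0.0
```

Emit:
{"op": "play_rows", "data": {"moves": [0,0,0,-0.5,0.8,0.5,0,0,0,0,0,1,0.5,0,0,0,0,0,1,0,0,0,0,0,0,1,0,0,0,0,0,0,0,0,0]}}

```text
clock: 16.2
ee_pos: [0.4649, 0.0491, 0.1208]
tcp_rot: [3.138, -0.003, 1.477]
force: [-0.3, 0.1, -0.1]
grip_width: 0.0006
grasp_force: 0.0
```

```bash
python3 - <<'E'
from h import *
for n in("side","top"):
    d=env.capture(n)
    a=proj(d,P(-31,-66,34.5));b=proj(d,P(-31,-90.4,34.5));print(n,"knob pred shot",a.round(1),"open",b.round(1))
    g=d["pixels"].max(2);x,y=a.astype(int)
    m=np.zeros_like(g);m[y-16:y+17,x-26:x+27]=1
    k=((g<38)&(m>0)).astype(np.uint8)
    N,_,st,c=cv2.connectedComponentsWithStats(k)
    for i in range(1,N):
        if st[i,4]>8: print(st[i],c[i].round(1))
    if n=="top":
        print("chk rod tip",proj(d,P(-31,-20,14)).round(1)); 
        h=cv2.cvtColor(d["pixels"],cv2.COLOR_BGR2HSV)[205:275,335:385]
        for r in h: print("".join("." if p[1]>100 else "0123456789"[p[2]//26] for p in r))
E
```

```text
side knob pred shot [305.3 258.9] open [291.5 262.5]
[302 253   8  10  62] [305.8 258. ]
top knob pred shot [348.9 260.5] open [347.4 272.4]
[325 254  12  23  31] [330.3 265. ]
chk rod tip [351.3 238.7]
................67777777996699999887..............
................777777799933899999999999988.......
................6777777997448999999999999979999897
................7777776999899999999999999945999999
................7777776888699999999999999943999999
................7777777666666877778999999988998999
................7777777887666666666778888768997999
...............57777779999999998866666666667784999
...............77777779999999999999998988666664999
...............77777779999999999999999999999976978
...............67777769999999999999999999999996634
...............77777789999999999999999999999996437
...............77777789999999999999999999999999999
...............77777769999999999999999999999999999
...............77777779999997999999999999999999999
..............577777799999998999999999899999999999
..............777777799999999999999999699999989999
..............6777777999999999
[... 1972 characters left out ...]
333.2777777777777777777777777776.....
.........872122107777777777777777777777655676.....
.........775710278777777777777777777776433476.....
.........774994777777777777777777777774422385.....
.........77599477777777777777777777777643438......
........877699577777777777777777777777772768......
........548899577777777777777777777777776777......
........335689577784548777777777777777777777......
........333566355553335554777777777777777776......
........433565333333333333477777777777777776......
........433565333333333333377777777777777776......
........433664333333333333377777777777777775......
.......343466433333333333337777777777777777.......
01.....333466333333333333337777777777777777.......
```

```bash
python3 -c "
from rig import env
print(env.sign_off())"
```

```text
the job is handed in; nothing more can be done
None
```

I tipped the mould over the jig's front edge and it now lies face down against the back stop between the fences, with the bolt fully shot; I handed the job in at about 16 s, and the sign-off gave no verdict.

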